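Strip a block mould and set the casting to cure

ROBOT

A 7-joint arm with a two-finger parallel gripper is mounted at the origin on the work surface. World frame = base frame: x ahead of the robot, y to its left, z up, the work surface at z = 0. Lengths are in mm, angles in rad, forces in N, time in s.
With the tool pointing down it reaches from about 350 to 900 mm from the base axis. Payload 19.9 kg.
Tool frame: the origin (TCP) lies where the fingers leave the gripper's body, on its centre line; the fingertips stand 73 mm ahead of it and the grasp point (between the pads) lies 54 mm ahead of it; z points along the fingers, y is the line along which they close (so a half turn about z gives the same grasp; the last joint's range is limited). The gripper opens to 85 mm and grips with 20 to 120 N. Pads are 22 mm wide; open, the fingers measure 114 mm over their backs; the gripper's body (76 mm by 85 mm) begins 54 mm behind the grasp point. The pads swing forward as they close: fully open they stand 13 mm farther back than shut.
Start: joints at [-1.188, 0.417, -0.01, 1.614, 0.005, 1.111, -0.053], TCP at [257.004, 569.7, 303.86] pointing down, gripper open.
Joint ranges: [-2.81, 2.81], [-0.39, 2.02], [-1.27, 1.25], [0.06, 2.57], [-1.19, 4.33], [0.19, 2], [-2.82, 2.82]. Speed limits (rad/s): [1.89, 1.89, 2.39, 2.39, 3.01, 3.01, 3.01].

INTERFACE

Orientations are given as [roll, pitch, yaw] about the fixed x, y, z axes, in that order (R = Rz(yaw) Ry(pitch) Rx(roll)).
In Python, from bench import robot gives the robot as it stands.
- The arm moves only by the tool send_rows, never from a script. Its argument "increments" is a list of rows, each a list of 6 numbers: the shift along the tool's x, y, z in units of 0.025 m (1.0 is 0.025 m), then the turn, a rotation vector about the tool's x, y, z in units of 5 degrees (1.0 is 5 degrees). A call has exactly 8 rows; each row shifts and turns the commanded pose from where the row before left it, along the tool's axes as they then stand; what a row does not reach is not made up. A row lasts 1/12 s, in which the tool goes at most 41.7 mm and 7.16 degrees, less where a joint would pass 70% of its speed; a pose out of reach is approached as far as the arm can. A call with a number of a shift or a turn outside -1 to 1 is refused whole. A call with a gripper value outside its range is refused whole. "gripper" is the opening, from 0 (shut) to 1 (fully open), set as the call begins (left out, the last holds). The fingers move at their own pace and stop on an object; the grip force is fixed at half the most. Time passes only in rows, so rows that do not move let the fingers close, or fill a call up. It gives the time, the measured TCP pose, the force, the opening and the grip force at its end, in the units of the state.
- robot.observe(): the state, without advancing time (a new reading comes with each control period).
- robot.snapshot(name): name is "scene" or "side" or "wrist"; returns the picture (480x640x3 uint8, red, green, blue); there is no depth.
- robot.calibration(name): a dict with "K" (3x3 intrinsics, pixels), "origin" and "attitude" of the camera in the world; the wrist camera has in their place "hand_eye" (4x4, takes a point from camera to tool coordinates, whose origin is the TCP and whose axes are the flange's). Camera axes: x right, y down, z forward; pixel columns grow to the right and rows downward; lengths in mm; the calibration is good to about 2 mm. A picture is of the moment at which its call begins: read the wrist's pose just before it. calibration takes no time and is no camera call.
- robot.sign_off(): hands the job in; it is judged then, once.
The state is a dict: "time_s": time; "joints": joint angles; "dq": joint speeds; "effort": joint torques, N m; "position": TCP position; "eef_rot": TCP orientation; "contact_force": force on the tool from outside, world axes, zero at the start; "moment": the same for the moment, N m; "gripper_width": opening from 0.0 (shut) to 1.0 (fully open); "grasp_force": force on a finger pad.
Only numpy, scipy, OpenCV 4.12 (cv2) and the standard library are available. Lean on these libraries where they do the work, as an engineer would, in place of code of your own. Each camera call takes 0.05 s, during which the arm holds its last target. There are 200 camera calls.

TASK

Take the casting mould apart in order: lift the red-knobbed cap off and stand it, plug down, in the green wash tray, then draw the aluminium sleeve straight up off the blue block, leaving the block standing where it is on the mould base, and stand the sleeve upright in the tray beside the cap. Then stand the bare blue block upright, wholly on the cork disc of the curing board. Set everything down without dropping it, do not knock the block over, and leave all the other things on the table where they are.

Things in the scene. Friction and masses are not known exactly. Their poses are not given: they have to be found in the camera images.
- mould_base: Fixed pale wooden plate, 120 x 120 x 15 mm, on the table; the assembled mould stands at its centre. Origin at the centre of its underside, z up; top face at z = 15 mm.
- block: Loose dark blue hard-wax cylinder, 44 mm diameter, 80 mm tall, about 0.13 kg, standing on the mould base inside the sleeve (hidden at the start by sleeve and cap). Origin at the centre of its underside, z is its axis, up.
- sleeve: Loose plain aluminium tube, open at both ends, 60 mm outside and 51 mm inside diameter (wall 4.5 mm), 95 mm tall, about 0.2 kg. It stands on the mould base round the block with 3.5 mm of play all round, and its rim is 15 mm higher than the block's top, so it must rise over 80 mm to clear the block; it can be gripped across its outside. Origin at the centre of its lower end, z is its axis, up.
- cap: Loose steel cap with a red knob, about 0.14 kg, closing the sleeve. From below: plug 46 mm diameter, 13 mm deep (hangs loosely inside the sleeve, not touching the block); flange 62 mm diameter, 8 mm thick (rests on the sleeve's rim, 1 mm wider than it all round); round red knob 28 mm diameter, 40 mm tall. Overall height 61 mm. Origin at the centre of the plug's lower face, z is its axis, up; the knob reaches from z = 21 to 61 mm. It stands stably on the plug.
- tray: Fixed shallow green plastic wash tray, 150 mm (its x) by 220 mm (its y), 28 mm tall, walls and floor 4 mm thick, empty at the start. Origin at the centre of its underside.
- tray_in (a point): Centre of the tray's inner floor (4 mm above the table), axes as the tray's: x along the short side, y along the long side, z up. Room for cap and sleeve at about 50 mm either way along y.
- board: Fixed brown wooden curing board, 110 mm (its x) by 190 mm (its y), 18 mm thick. Origin at the centre of its underside. A cork disc lies on its +y half, an older block stands on its -y half.
- board_spot (a point): Centre of the top face of the cork disc (72 mm diameter, 3 mm thick, fixed) on the curing board, 21 mm above the table; 45 mm from the board's centre towards the board's +y. Axes as the board's.
- old_block: Bystander: loose teal cylinder, 44 mm diameter, 55 mm tall, standing on the curing board on the -y half, its axis about 100 mm from the cork disc's centre. Origin at the centre of its underside. Leave alone.
- spatula: Bystander: loose spatula about 190 mm long lying flat on the table at the robot's left. Leave alone.
- jar_blue: Bystander: loose closed jar with a blue lid, 64 mm diameter, 85 mm tall, at the far side of the table. Origin at the centre of its underside. Leave alone.
- jar_white: Bystander: loose closed jar with a white lid, 72 mm diameter, 100 mm tall, at the far side of the table. Origin at the centre of its underside. Leave alone.
- beaker: Bystander: loose open steel cup, 84 mm diameter, 100 mm tall, at the robot's left. Origin at the centre of its underside. Leave alone.
- coping_saw: Bystander: loose coping saw with a red handle, steel bow about 180 x 105 mm, lying flat at the robot's right. Leave alone.
Not all that is in view belongs to the job. Leave any orange or pink look-alike of the cap alone.

How it is judged:
By the outcome, as a careful person would: the job done as asked, in the order asked, and still so for the second after the job is handed in, with the robot touching nothing.
It also fails if it takes over 72 s, if anything falls off the work surface, if the arm or the gripper's body presses on something with over 40 N, if the wrist force passes 120 N, or if a joint passes its speed limit or range.

## Working session

There is one attempt and no reset: what is moved stays moved. The work goes in short steps, Python scripts to look and compute and a tool call to move; the robot and the scene stay as the last step left them, time stands still between calls to the robot, and variables do not carry over. Pictures are saved under pics/ and viewed, at most 10 in all, crops included, and the job is handed in when it is done.

Besides the shell and the picture viewer there is one more tool, called after "Call:" as name(argument=value, ...), one argument or row to a line, values as JSON. send_rows: Moves the arm, as the interface text tells. Its arguments: {"type":"object","properties":{"increments":{"type":"array","items":{"type":"array","items":{"type":"number"}}},"gripper":{"type":"number"}},"required":["increments"]}

```bash
mkdir -p pics
python3 - <<'E'
from bench import robot
import cv2
s=robot.observe(); print({k:s[k] for k in('time_s','position','eef_rot','gripper_width','contact_force')})
for n in('scene','side'):
    cv2.imwrite(f'pics/{n}0.png',robot.snapshot(n)[:,:,::-1])
for n in('scene','side','wrist'): print(n,robot.calibration(n))
E
```

```text
{'time_s': 0.0, 'position': array([256.90683655, 569.47699231, 303.26257193]), 'eef_rot': array([-3.14037818e+00,  8.18123226e-05,  2.71780298e+00]), 'gripper_width': 1.003108164951833, 'contact_force': array([-0.08063521, -0.31703578, -1.21047532])}
scene {'K': array([[454.21251623,   0.        , 317.74519447],
       [  0.        , 454.21251623, 244.3235061 ],
       [  0.        ,   0.        ,   1.        ]]), 'origin': array([1066.23266873, -787.52625845, 1002.54539991]), 'attitude': array([-2.34939781, -0.01043834,  0.58116358])}
side {'K': array([[485.11964782,   0.        , 322.69159124],
       [  0.        , 485.11964782, 249.01151337],
       [  0.        ,   0.        ,   1.        ]]), 'origin': array([ 233.21957441,  935.97851422, 1233.19651549]), 'attitude': array([-2.4219792 , -0.01611436, -2.79075833])}
wrist {'K': array([[412.57451306,   0.        , 318.00768779],
       [  0.        , 412.57451306, 242.56149535],
       [  0.        ,   0.        ,   1.        ]]), 'hand_eye': array([[ 1.24396057e-03, -9.58429829e-01, -2.85325631e-01,
         7.29704103e+01],
       [ 9.99999169e-01,  1.28878174e-03,  3.06760708e-05,
         1.91368970e-01],
       [ 3.38321604e-04, -2.85325433e-01,  9.58430636e-01,
        -6.91318216e+01],
       [ 0.00000000e+00,  0.00000000e+00,  0.00000000e+00,
         1.00000000e+00]])}
```

View pics/scene0.png

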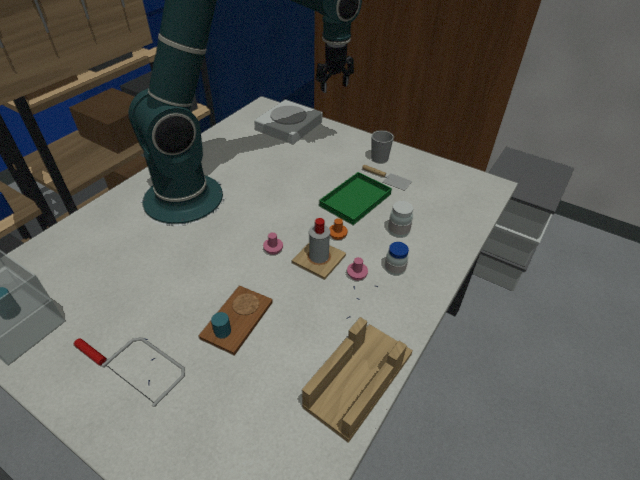

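View pics/side0.png

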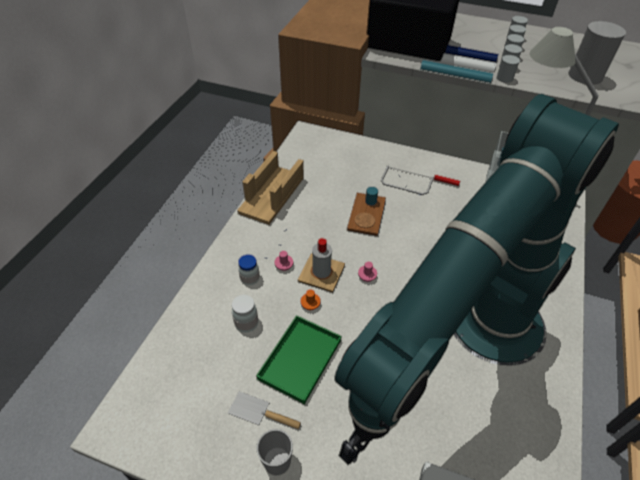

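The candidates for the cap in the scene picture are red (319,225) on the grey sleeve, orange (338,230), pink (273,243) and pink (357,268). The red-knobbed one sits on the sleeve on the pale base, so it fits the description. I'll confirm it in a crop and measure.

```bash
cat > h.py <<'E'
import numpy as np, cv2
from scipy.spatial.transform import Rotation as R
from bench import robot
def cam(n,s=None):
    c=robot.calibration(n)
    if n=='wrist':
        T=np.eye(4);T[:3,:3]=R.from_euler('xyz',s['eef_rot']).as_matrix();T[:3,3]=s['position']
        T=T@c['hand_eye'];return c['K'],T[:3,:3],T[:3,3]
    return c['K'],R.from_euler('xyz',c['attitude']).as_matrix(),np.array(c['origin'])
def back(C,uv,z):
    K,A,o=C; d=A@np.linalg.solve(K,[uv[0],uv[1],1.]); return o+d*(z-o[2])/d[2]
def proj(C,P):
    K,A,o=C; q=(np.atleast_2d(P)-o)@A@K.T; return q[:,:2]/q[:,2:]
def blobs(im,lo,hi,amin=20):
    m=cv2.inRange(cv2.cvtColor(im,cv2.COLOR_RGB2HSV),lo,hi)
    n,l,st,ce=cv2.connectedComponentsWithStats(m)
    return [(l==i,st[i],ce[i]) for i in range(1,n) if st[i][4]>=amin]
E
python3 - <<'E'
from h import *
for n,box in(('scene',(190,165,440,355)),('side',(220,170,420,410))):
    im=cv2.imread(f'pics/{n}0.png')[:,:,::-1].copy();C=cam(n)
    print(n)
    for nm,lo,hi,z in(('red',(0,200,100),(4,255,255),136),('green',(50,150,40),(75,255,255),28),('brown',(5,110,50),(18,230,200),18),('teal',(88,100,40),(100,255,160),50)):
        for m,st,ce in blobs(im,lo,hi):
            cnt=cv2.findContours(m.astype('uint8'),0,1)[0][0]
            rect=cv2.boxPoints(cv2.minAreaRect(np.array([back(C,p[0],z)[:2] for p in cnt],'float32')))
            if st[4]<6000: print(nm,st,ce.round(1),back(C,ce,z).round(0)[:2],'worldrect',rect.round(0).tolist())
    x0,y0,x1,y1=box
    k=3 if n=='scene' else 2.5
    cv2.imwrite(f'pics/{n}crop.png',cv2.resize(im[y0:y1,x0:x1],None,fx=k,fy=k,interpolation=2)[:,:,::-1])
E
```

```text
scene
red [316 218   8   6  28] [319.7 220.8] [543.  35.] worldrect [[530.0, 31.0], [549.0, 23.0], [556.0, 41.0], [537.0, 49.0]]
red [ 75 339  29  24 199] [ 88.2 349.9] [ 356. -603.] worldrect [[313.0, -611.0], [398.0, -612.0], [398.0, -595.0], [313.0, -594.0]]
green [ 320  173   71   51 1731] [355.  197.4] [513. 306.] worldrect [[417.0, 206.0], [574.0, 184.0], [606.0, 418.0], [448.0, 440.0]]
brown [498   0  10  18  52] [502.6   8.6] [ 323. 2583.] worldrect [[265.0, 2768.0], [346.0, 2405.0], [383.0, 2413.0], [303.0, 2776.0]]
brown [316  12   9  52 215] [319.9  39.5] [-374. 1446.] worldrect [[-646.0, 1818.0], [-216.0, 1167.0], [-178.0, 1191.0], [-609.0, 1843.0]]
brown [ 25  75  53  26 241] [51.  87.1] [-1089.   232.] worldrect [[-1121.0, 376.0], [-1121.0, 98.0], [-1060.0, 98.0], [-1060.0, 376.0]]
brown [  70   89   64   36 1133] [105.2 106.3] [-729.  254.] worldrect [[-850.0, 139.0], [-590.0, 137.0], [-588.0, 387.0], [-849.0, 389.0]]
brown [110 154  37  25 343] [130.4 167.4] [-271.    4.] worldrect [[-314.0, 82.0], [-312.0, -81.0], [-230.0, -80.0], [-232.0, 83.0]]
brown [329 218  19  
[... 5149 characters left out ...]
.0, 112.0], [86.0, 36.0], [105.0, 52.0], [40.0, 127.0]]
teal [534 313   9  14  68] [537.6 320.1] [-105.  -10.] worldrect [[-119.0, 7.0], [-104.0, -35.0], [-86.0, -29.0], [-100.0, 13.0]]
teal [338 345  24  33 317] [347.7 362.4] [369. 313.] worldrect [[342.0, 265.0], [377.0, 258.0], [397.0, 353.0], [363.0, 360.0]]
teal [484 346  20  14  64] [496.4 354. ] [ -5. 145.] worldrect [[-25.0, 158.0], [-17.0, 114.0], [33.0, 123.0], [25.0, 167.0]]
teal [ 350  355   60   60 1448] [376.9 385.3] [277. 349.] worldrect [[196.0, 320.0], [340.0, 277.0], [368.0, 371.0], [224.0, 413.0]]
teal [410 366  16  20  24] [417.3 375.8] [184. 285.] worldrect [[170.0, 251.0], [172.0, 250.0], [197.0, 317.0], [195.0, 318.0]]
```

View pics/scenecrop.png

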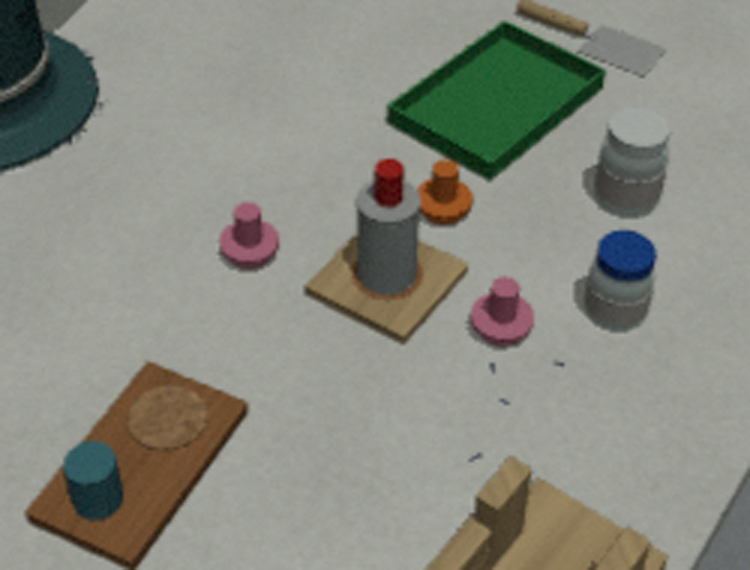

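View pics/sidecrop.png

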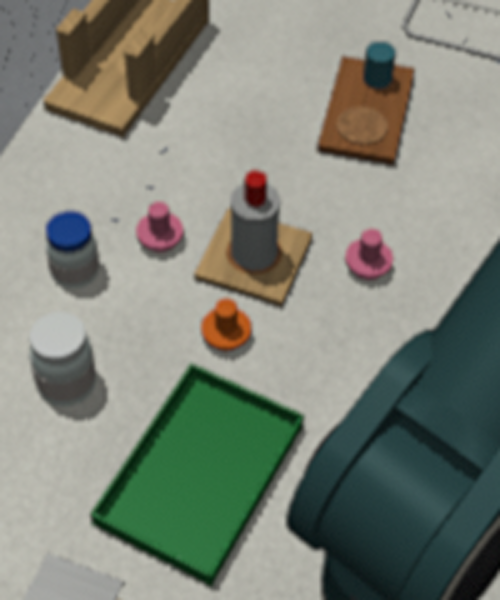

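The crop confirms the true cap: red knob at crop (389,180) on the grey sleeve, on the pale base. The orange one (444,190) and the pinks (249,235) and (503,310) stand on the table. The tray is empty, and the cork disc is at crop (168,417). Now I'll triangulate.

Run:
```python
from h import *
def pts(n,l,z):
    x0,y0,k={'scene':(190,165,3),'side':(220,170,2.5)}[n]
    return np.array([back(cam(n),((u+.5)/k-.5+x0,(v+.5)/k-.5+y0),z)[:2] for u,v in l]).round(0)
for nm,z,a,b in(
 ('knobtop',158,[(389,167)],[(256,179)]),
 ('cork',21,[(168,417)],[(362,126)]),
 ('base',15,[(306,288),(404,335),(467,266)],[(196,275),(283,297),(312,235)]),
 ('tray',28,[(505,24),(604,70),(490,171),(388,109)],[(193,367),(302,420),(212,578),(94,518)]),
 ('board',18,[(150,363),(246,405),(133,560),(28,513)],[(345,58),(414,68),(394,156),(320,148)]),
 ('flangeTopC',118,[(389,201)],[(256,202)]),
 ('orangetop',61,[(445,166)],[(227,306)]),('pink1',61,[(248,210)],[(372,236)]),('pink2',61,[(505,284)],[(159,209)]),
 ('oldblock',73,[(92,457)],[(380,51)]),('jarw',100,[(638,130)],[(60,335)])):
    print(nm,pts('scene',a,z).tolist(),pts('side',b,z).tolist())
```

```text
knobtop [[555.0, 15.0]] [[553.0, 17.0]]
cork [[492.0, -251.0]] [[489.0, -248.0]]
base [[499.0, -47.0], [613.0, -45.0], [616.0, 69.0]] [[610.0, 75.0], [496.0, 69.0], [494.0, -39.0]]
tray [[450.0, 436.0], [591.0, 422.0], [570.0, 194.0], [421.0, 221.0]] [[558.0, 212.0], [415.0, 235.0], [442.0, 445.0], [585.0, 427.0]]
board [[435.0, -209.0], [541.0, -199.0], [562.0, -380.0], [457.0, -395.0]] [[555.0, -378.0], [453.0, -393.0], [432.0, -211.0], [532.0, -189.0]]
flangeTopC [[557.0, 13.0]] [[552.0, 18.0]]
orangetop [[544.0, 141.0]] [[544.0, 138.0]]
pink1 [[414.0, -26.0]] [[413.0, -28.0]]
pink2 [[680.0, 29.0]] [[680.0, 26.0]]
oldblock [[497.0, -347.0]] [[498.0, -350.0]]
jarw [[701.0, 262.0]] [[695.0, 269.0]]
```

Measurements agree between the two views:

| Item | Position (mm) |
|---|---|
| Mould axis | ≈ (554, 15.5) |
| Tray centre | ≈ (504, 324), its y axis ≈ (0.13, 0.99) |
| Cork disc | ≈ (490.5, -249.5) |
| Old block | 100 mm from the cork, as stated |

I'll turn the fingers to close along world x, then travel.

Call:
send_rows(
  increments=[
    [0,0,0,0,0,1],
    [0,0,0,0,0,1],
    [0,0,0,0,0,1],
    [0,0,0,0,0,1],
    [0,0,0,0,0,1],
    [0,0,0,0,0,1],
    [0,0,0,0,0,1],
    [0,0,0,0,0,1],
  ],
  gripper=1,
)

```text
time_s: 0.77
position: [256.9, 569.6, 303.5]
eef_rot: [-3.141, 0.001, 2.015]
contact_force: [-0.2, 1.1, 0.5]
gripper_width: 1.001
grasp_force: 0.0
```

Call:
send_rows(
  increments=[
    [0,0,0,0,0,1],
    [0,0,0,0,0,1],
    [0,0,0,0,0,1],
    [0,0,0,0,0,1],
    [0,0,0,0,0,1],
    [0,0,0,0,0,0.15],
    [0,0,0,0,0,0],
    [0,0,0,0,0,0],
  ],
)

```text
time_s: 1.43
position: [256.9, 569.7, 303.7]
eef_rot: [-3.141, 0.0, 1.573]
contact_force: [-0.1, 0.6, 0.8]
gripper_width: 1.001
grasp_force: 0.0
```

Call:
send_rows(
  increments=[
    [-0.5,0.3,0,0,0,0],
    [-0.9,0.5,0,0,0,0],
    [-0.9,0.5,0,0,0,0],
    [-0.9,0.5,0,0,0,0],
    [-0.9,0.5,0,0,0,0],
    [-0.9,0.5,0,0,0,0],
    [-0.9,0.5,0,0,0,0],
    [-0.9,0.5,0,0,0,0],
  ],
)

```text
time_s: 2.1
position: [352.6, 397.8, 303.9]
eef_rot: [3.142, -0.0, 1.572]
contact_force: [0.2, -0.4, 0.2]
gripper_width: 0.997
grasp_force: 0.0
```

Call:
send_rows(
  increments=[
    [-1,0.5,0,0,0,0],
    [-1,0.5,0,0,0,0],
    [-1,0.5,0,0,0,0],
    [-1,0.5,0,0,0,0],
    [-1,0.5,0,0,0,0],
    [-1,0.5,0,0,0,0],
    [-1,0.5,0,0,0,0],
    [-1,0.5,0,0,0,0],
  ],
)

```text
time_s: 2.77
position: [452.1, 197.6, 304.0]
eef_rot: [3.141, -0.0, 1.572]
contact_force: [-0.4, -0.2, -0.2]
gripper_width: 1.0
grasp_force: 0.0
```

Call:
send_rows(
  increments=[
    [-1,0.5,0,0,0,0],
    [-1,0.5,0,0,0,0],
    [-1,0.5,0,0,0,0],
    [-1,0.5,0,0,0,0],
    [-1,0.5,0,0,0,0],
    [-1,0.5,0,0,0,0],
    [-0.9,0.5,0,0,0,0],
    [-0.4,0.5,0,0,0,0],
  ],
)

```text
time_s: 3.43
position: [551.8, 13.1, 304.1]
eef_rot: [3.141, 0.001, 1.569]
contact_force: [-0.5, -0.2, 0.4]
gripper_width: 0.998
grasp_force: 0.0
```

Run:
```python
from h import *
import time
for i in range(1):
    s=robot.observe(); im=robot.snapshot('wrist')
C=cam('wrist',s); print(s['position'],s['dq'].round(3))
cv2.imwrite('pics/w1.png',im[:,:,::-1])
for m,st,ce in blobs(im,(0,180,70),(6,255,255),80): print('red',st,ce,back(C,ce,158),back(C,ce,138))
print(proj(C,[[554,15.5,158],[554,15.5,118]]))
```

```text
[551.80010091  13.09248413 304.13929187] [ 0.282  0.298  0.    -0.355 -0.169  0.104  0.32 ]
red [ 301  228   48   46 1701] [324.21164021 250.94003527] [555.108103    17.00946091 158.        ] [555.40252492  10.57659423 138.        ]
[[322.18316976 253.55930752]
 [321.63039033 234.09335778]]
```

View pics/w1.png

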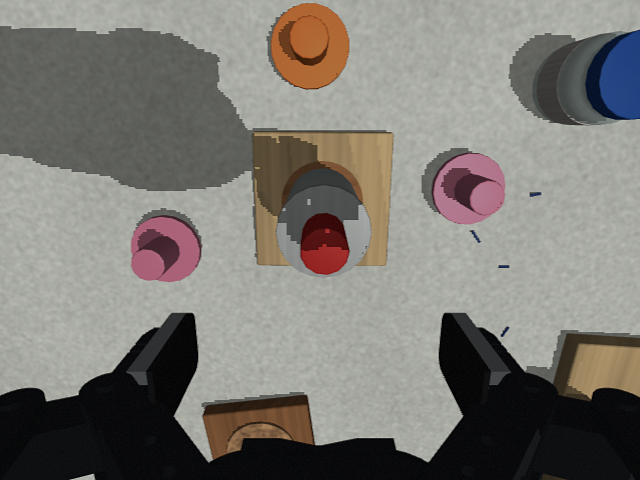

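The wrist view shows the red knob top at (325,253) on the grey flange, with orange at (310,40) and the pinks at (165,250) and (470,188) well clear. The arm was still settling, so I'll re-measure at rest.

Run:
```python
from h import *
robot.snapshot('side')
s=robot.observe(); im=robot.snapshot('wrist')
C=cam('wrist',s); print(s['position'],s['dq'].round(3))
for m,st,ce in blobs(im,(0,200,150),(6,255,255),80):
    (c,d,a)=cv2.minAreaRect(np.argwhere(m)[:,::-1].astype('float32')); print('redtop',st,ce,c,d,back(C,c,158))
for m,st,ce in blobs(im,(8,150,100),(14,255,255),300)[:3]: print('orange',st,ce,back(C,ce,20))
```

```text
[552.49818568  14.11903901 303.86797468] [-0.043 -0.026 -0.029  0.038  0.012 -0.003 -0.051]
orange [ 270    5   78   85 4959] [308.61101028  46.34482759] [545.12957407 141.56908247  20.        ]
```

Call:
send_rows(
  increments=[
    [0.08,0.08,0.4,0,0,0],
    [0,0,0.7,0,0,0],
    [0,0,0.8,0,0,0],
    [0,0,0.8,0,0,0],
    [0,0,0.7,0,0,0],
    [0,0,0.5,0,0,0],
    [0,0,0.25,0,0,0],
    [0,0,0,0,0,0],
  ],
)

```text
time_s: 4.25
position: [553.0, 19.5, 198.9]
eef_rot: [-3.14, 0.0, 1.571]
contact_force: [-0.1, -0.2, -0.2]
gripper_width: 1.003
grasp_force: 0.0
```

Call:
send_rows(
  increments=[
    [0,0,0,0,0,0],
    [0,0,0,0,0,0],
    [0,0,0,0,0,0],
    [0,0,0,0,0,0],
    [0,0,0,0,0,0],
    [0,0,0,0,0,0],
    [0,0,0,0,0,0],
    [0,0,0,0,0,0],
  ],
  gripper=0,
)

```text
time_s: 4.92
position: [554.2, 19.0, 200.8]
eef_rot: [3.14, -0.0, 1.57]
contact_force: [1.2, -0.1, 6.7]
gripper_width: 0.306
grasp_force: 59.2
```

Call:
send_rows(
  increments=[
    [0,0,-0.2,0,0,0],
    [0,0,-0.4,0,0,0],
    [0,0,-0.5,0,0,0],
    [0,0,-0.5,0,0,0],
    [0,0,-0.5,0,0,0],
    [0,0,-0.4,0,0,0],
    [0,0,-0.2,0,0,0],
    [0,0,0,0,0,0],
  ],
)

```text
time_s: 5.58
position: [554.1, 19.1, 269.1]
eef_rot: [3.14, -0.001, 1.57]
contact_force: [0.0, 0.0, -1.1]
gripper_width: 0.314
grasp_force: 59.1
```

Call:
send_rows(
  increments=[
    [0.4,-0.1,0,0,0,0],
    [0.8,-0.1,0,0,0,0],
    [1,-0.1,0,0,0,0],
    [1,-0.1,0,0,0,0],
    [1,-0.1,0,0,0,0],
    [1,-0.1,0,0,0,0],
    [1,-0.1,0,0,0,0],
    [1,-0.1,0,0,0,0],
  ],
)

```text
time_s: 6.25
position: [532.9, 200.9, 266.9]
eef_rot: [-3.14, 0.001, 1.571]
contact_force: [0.6, -0.2, -1.4]
gripper_width: 0.308
grasp_force: 59.1
```

Call:
send_rows(
  increments=[
    [1,-0.2,0,0,0,0],
    [1,-0.1,0,0,0,0],
    [1,-0.2,0,0,0,0],
    [1,-0.1,0,0,0,0],
    [1,-0.2,0,0,0,0],
    [0.8,-0.1,0,0,0,0],
    [0.6,0,0,0,0,0],
    [0.4,0,0,0,0,0],
  ],
)

```text
time_s: 6.92
position: [510.5, 371.1, 266.8]
eef_rot: [-3.141, 0.0, 1.572]
contact_force: [0.2, -0.7, -1.9]
gripper_width: 0.309
grasp_force: 59.1
```

Call:
send_rows(
  increments=[
    [0.1,0,0.5,0,0,0],
    [0,0,0.9,0,0,0],
    [0,0,1,0,0,0],
    [0,0,1,0,0,0],
    [0,0,1,0,0,0],
    [0,0,0.7,0,0,0],
    [0,0,0.5,0,0,0],
    [0,0,0.2,0,0,0],
  ],
)

```text
time_s: 7.58
position: [511.1, 370.0, 120.2]
eef_rot: [-3.14, 0.002, 1.569]
contact_force: [-0.8, -0.6, -1.0]
gripper_width: 0.312
grasp_force: 59.1
```

Call:
send_rows(
  increments=[
    [0,0,0,0,0,0],
    [0,0,0,0,0,0],
    [0,0,0,0,0,0],
    [0,0,0.1,0,0,0],
    [0,0,0.1,0,0,0],
    [0,0,0.05,0,0,0],
    [0,0,0,0,0,0],
    [0,0,0,0,0,0],
  ],
)

```text
time_s: 8.25
position: [511.4, 371.5, 116.4]
eef_rot: [-3.142, 0.0, 1.57]
contact_force: [-1.0, 0.1, -1.8]
gripper_width: 0.312
grasp_force: 59.1
```

Call:
send_rows(
  increments=[
    [0,0,0.1,0,0,0],
    [0,0,0.05,0,0,0],
    [0,0,0.05,0,0,0],
    [0,0,0.03,0,0,0],
    [0,0,0,0,0,0],
    [0,0,0,0,0,0],
    [0,0,0,0,0,0],
    [0,0,0,0,0,0],
  ],
)

```text
time_s: 8.92
position: [511.4, 371.6, 110.7]
eef_rot: [3.142, 0.0, 1.57]
contact_force: [0.4, -0.5, -1.0]
gripper_width: 0.312
grasp_force: 59.1
```

Call:
send_rows(
  increments=[
    [0,0,0.03,0,0,0],
    [0,0,0.03,0,0,0],
    [0,0,0.03,0,0,0],
    [0,0,0.02,0,0,0],
    [0,0,0,0,0,0],
    [0,0,0,0,0,0],
    [0,0,0,0,0,0],
    [0,0,0,0,0,0],
  ],
)

```text
time_s: 9.58
position: [511.4, 371.5, 107.9]
eef_rot: [3.142, 0.0, 1.57]
contact_force: [-0.5, 0.1, -1.7]
gripper_width: 0.309
grasp_force: 59.0
```

Call:
send_rows(
  increments=[
    [0,0,0.03,0,0,0],
    [0,0,0.02,0,0,0],
    [0,0,0,0,0,0],
    [0,0,0,0,0,0],
    [0,0,0,0,0,0],
    [0,0,0,0,0,0],
    [0,0,0,0,0,0],
    [0,0,0,0,0,0],
  ],
)

```text
time_s: 10.25
position: [511.6, 371.5, 107.7]
eef_rot: [3.141, -0.0, 1.57]
contact_force: [-3.9, -4.2, 16.4]
gripper_width: 0.313
grasp_force: 61.1
```

Call:
send_rows(
  increments=[
    [0,0,0,0,0,0],
    [0,0,0,0,0,0],
    [0,0,0,0,0,0],
    [0,0,0,0,0,0],
    [0,0,0,0,0,0],
    [0,0,-0.1,0,0,0],
    [0,0,-0.3,0,0,0],
    [0,0,-0.6,0,0,0],
  ],
  gripper=1,
)

```text
time_s: 10.92
position: [510.9, 371.1, 131.0]
eef_rot: [-3.14, 0.002, 1.57]
contact_force: [-0.0, 0.7, 0.2]
gripper_width: 0.998
grasp_force: 0.0
```

Call:
send_rows(
  increments=[
    [0,0,-1,0,0,0],
    [0,0,-1,0,0,0],
    [0,0,-1,0,0,0],
    [0,0,-1,0,0,0],
    [-0.3,0,-1,0,0,0],
    [-0.8,0.1,-0.6,0,0,0],
    [-1,0.1,-0.3,0,0,0],
    [-1,0.1,0,0,0,0],
  ],
)

```text
time_s: 11.58
position: [519.3, 293.6, 281.8]
eef_rot: [3.139, -0.002, 1.571]
contact_force: [1.3, -0.4, -0.4]
gripper_width: 0.997
grasp_force: 0.0
```

Call:
send_rows(
  increments=[
    [-1,0.15,0,0,0,0],
    [-1,0.15,0,0,0,0],
    [-1,0.15,0,0,0,0],
    [-1,0.15,0,0,0,0],
    [-1,0.15,0,0,0,0],
    [-1,0.15,0,0,0,0],
    [-1,0.15,0,0,0,0],
    [-0.8,0.15,0,0,0,0],
  ],
)

```text
time_s: 12.25
position: [548.8, 96.9, 280.0]
eef_rot: [3.141, -0.0, 1.569]
contact_force: [0.6, 0.1, -0.2]
gripper_width: 1.001
grasp_force: 0.0
```

Call:
send_rows(
  increments=[
    [-0.8,0.15,0,0,0,0],
    [-0.7,0.1,0,0,0,0],
    [-0.6,0.1,0,0,0,0],
    [-0.4,0,0,0,0,0],
    [0,0,0,0,0,0],
    [0,0,0,0,0,0],
    [0,0,0,0,0,0],
    [0,0,0,0,0,0],
  ],
)

```text
time_s: 12.92
position: [557.4, 37.7, 279.2]
eef_rot: [-3.142, -0.0, 1.572]
contact_force: [0.6, -0.3, 0.5]
gripper_width: 1.0
grasp_force: 0.0
```

Run:
```python
from h import *
s=robot.observe(); im=robot.snapshot('wrist'); cv2.imwrite('pics/w2.png',im[:,:,::-1])
print(s['position']); np.save('w2.npy',np.r_[s['position'],s['eef_rot']])
C=cam('wrist',s)
for z,r in((110,30),(95,22)):
    print(z,proj(C,[[554.5,16,z],[554.5-r,16,z],[554.5+r,16,z],[554.5,16-r,z],[554.5,16+r,z]]).round(0).tolist())
sc=robot.snapshot('scene')
cv2.imwrite('pics/sc2.png',cv2.resize(sc[150:270,270:430],None,fx=4,fy=4,interpolation=2)[:,:,::-1])
```

```text
[557.39504796  37.70785057 279.20244683]
110 [[314.0, 279.0], [265.0, 279.0], [362.0, 279.0], [314.0, 323.0], [313.0, 232.0]]
95 [[314.0, 271.0], [280.0, 271.0], [347.0, 271.0], [314.0, 302.0], [314.0, 238.0]]
```

View pics/w2.png

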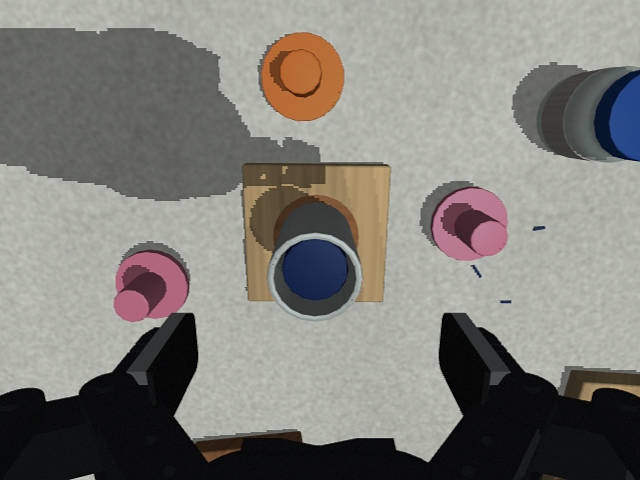

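View pics/sc2.png

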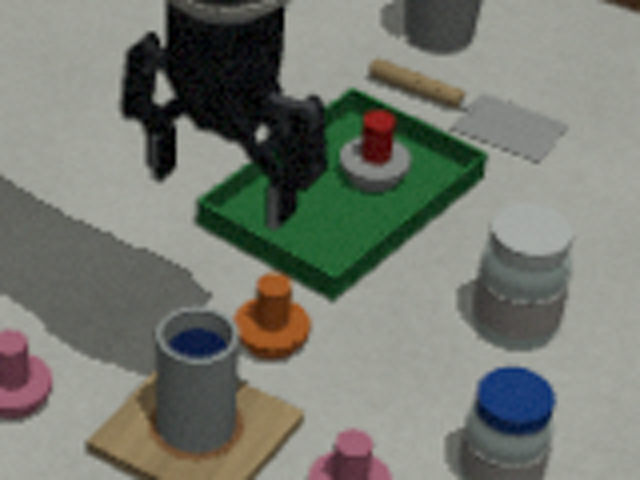

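The cap stands upright at the tray's far end (scene crop (375,150)). In the wrist view the sleeve rim is centred at (315,277) with the blue block inside at (315,269), which puts the axis at ≈ (555, 16.5).

Call:
send_rows(
  increments=[
    [-0.3,-0.1,0,0,0,0],
    [-0.3,0,0,0,0,0],
    [-0.2,0,0,0,0,0],
    [-0.05,0,0.2,0,0,0],
    [0,0,0.5,0,0,0],
    [0,0,0.6,0,0,0],
    [0,0,0.4,0,0,0],
    [0,0,0.1,0,0,0],
  ],
)

```text
time_s: 13.68
position: [554.1, 15.4, 231.7]
eef_rot: [-3.139, 0.001, 1.57]
contact_force: [-0.1, 0.3, -0.2]
gripper_width: 1.003
grasp_force: 0.0
```

Call:
send_rows(
  increments=[
    [0,0,0,0,0,0],
    [0,0,0,0,0,0],
    [0,0,0,0,0,0],
    [0,0,0,0,0,0],
    [0,0,0,0,0,0],
    [0,0,0,0,0,0],
    [0,0,0,0,0,0],
    [0,0,0,0,0,0],
  ],
)

```text
time_s: 14.35
position: [555.0, 15.3, 234.3]
eef_rot: [3.141, 0.0, 1.57]
contact_force: [0.6, 0.7, 0.1]
gripper_width: 1.003
grasp_force: 0.0
```

Call:
send_rows(
  increments=[
    [0.04,0,0.3,0,0,0],
    [0,0,0.5,0,0,0],
    [0,0,0.7,0,0,0],
    [0,0,0.8,0,0,0],
    [0,0,0.7,0,0,0],
    [0,0,0.5,0,0,0],
    [0,0,0.3,0,0,0],
    [0,0,0.1,0,0,0],
  ],
)

```text
time_s: 15.02
position: [554.4, 16.2, 135.2]
eef_rot: [-3.14, 0.001, 1.57]
contact_force: [0.4, -0.2, -0.1]
gripper_width: 1.002
grasp_force: 0.0
```

Call:
send_rows(
  increments=[
    [0,0,0,0,0,0],
    [0,0,0,0,0,0],
    [0,0,0,0,0,0],
    [0,0,0,0,0,0],
    [0,0,0,0,0,0],
    [0,0,0,0,0,0],
    [0,0,0,0,0,0],
    [0,0,0,0,0,0],
  ],
  gripper=0,
)

```text
time_s: 15.68
position: [555.4, 16.3, 137.5]
eef_rot: [3.14, -0.0, 1.57]
contact_force: [-2.4, -0.1, 6.8]
gripper_width: 0.673
grasp_force: 64.6
```

Call:
send_rows(
  increments=[
    [0,0,-0.1,0,0,0],
    [0,0,-0.2,0,0,0],
    [0,0,-0.3,0,0,0],
    [0,0,-0.4,0,0,0],
    [0,0,-0.4,0,0,0],
    [0,0,-0.4,0,0,0],
    [0,0,-0.4,0,0,0],
    [0,0,-0.4,0,0,0],
  ],
)

```text
time_s: 16.35
position: [555.0, 16.3, 203.0]
eef_rot: [3.141, -0.0, 1.57]
contact_force: [0.2, 0.2, -2.5]
gripper_width: 0.677
grasp_force: 64.4
```

Call:
send_rows(
  increments=[
    [0,0,-0.4,0,0,0],
    [0,0,-0.4,0,0,0],
    [0,0,-0.4,0,0,0],
    [0,0,-0.4,0,0,0],
    [0,0,-0.3,0,0,0],
    [0,0,-0.2,0,0,0],
    [0,0,-0.1,0,0,0],
    [0,0,0,0,0,0],
  ],
)

```text
time_s: 17.02
position: [555.0, 16.3, 257.0]
eef_rot: [3.141, -0.0, 1.57]
contact_force: [-0.6, -0.1, -2.2]
gripper_width: 0.676
grasp_force: 64.4
```

Call:
send_rows(
  increments=[
    [0.3,-0.1,0,0,0,0],
    [0.6,-0.1,0,0,0,0],
    [0.8,-0.2,0,0,0,0],
    [0.9,-0.2,0,0,0,0],
    [0.9,-0.2,0,0,0,0],
    [0.9,-0.2,0,0,0,0],
    [0.9,-0.2,0,0,0,0],
    [0.9,-0.2,0,0,0,0],
  ],
)

```text
time_s: 17.68
position: [519.1, 172.9, 256.1]
eef_rot: [-3.141, 0.0, 1.571]
contact_force: [-0.1, -0.0, -1.7]
gripper_width: 0.678
grasp_force: 64.4
```

Call:
send_rows(
  increments=[
    [0.9,-0.2,0,0,0,0],
    [0.9,-0.2,0,0,0,0],
    [0.8,-0.2,0,0,0,0],
    [0.6,-0.2,0,0,0,0],
    [0.5,-0.1,0,0,0,0],
    [0.3,0,0,0,0,0],
    [0,0,0,0,0,0],
    [0,0,0,0,0,0],
  ],
)

```text
time_s: 18.35
position: [497.8, 270.9, 256.4]
eef_rot: [-3.141, 0.001, 1.57]
contact_force: [-0.8, -0.5, -2.9]
gripper_width: 0.679
grasp_force: 64.4
```

Call:
send_rows(
  increments=[
    [0,0,0.3,0,0,0],
    [0,0,0.6,0,0,0],
    [0,0,0.8,0,0,0],
    [0,0,0.8,0,0,0],
    [0,0,0.7,0,0,0],
    [0,0,0.5,0,0,0],
    [0,0,0.2,0,0,0],
    [0,0,0,0,0,0],
  ],
)

```text
time_s: 19.02
position: [497.5, 270.5, 158.2]
eef_rot: [-3.14, 0.001, 1.569]
contact_force: [-0.3, 0.5, -2.0]
gripper_width: 0.673
grasp_force: 64.5
```

Call:
send_rows(
  increments=[
    [0,0,0.3,0,0,0],
    [0,0,0.3,0,0,0],
    [0,0,0.3,0,0,0],
    [0,0,0.2,0,0,0],
    [0,0,0.1,0,0,0],
    [0,0,0,0,0,0],
    [0,0,0,0,0,0],
    [0,0,0,0,0,0],
  ],
)

```text
time_s: 19.68
position: [497.7, 271.4, 129.4]
eef_rot: [3.141, -0.0, 1.57]
contact_force: [0.8, 0.5, -2.3]
gripper_width: 0.681
grasp_force: 64.5
```

Call:
send_rows(
  increments=[
    [0,0,0.03,0,0,0],
    [0,0,0.03,0,0,0],
    [0,0,0.03,0,0,0],
    [0,0,0.02,0,0,0],
    [0,0,0,0,0,0],
    [0,0,0,0,0,0],
    [0,0,0,0,0,0],
    [0,0,0,0,0,0],
  ],
)

```text
time_s: 20.35
position: [497.6, 271.3, 126.6]
eef_rot: [3.142, -0.0, 1.57]
contact_force: [-3.0, -0.4, 4.8]
gripper_width: 0.678
grasp_force: 65.0
```

Call:
send_rows(
  increments=[
    [0,0,0,0,0,0],
    [0,0,0,0,0,0],
    [0,0,0,0,0,0],
    [0,0,0,0,0,0],
    [0,0,0,0,0,0],
    [0,0,-0.1,0,0,0],
    [0,0,-0.3,0,0,0],
    [0,0,-0.6,0,0,0],
  ],
  gripper=1,
)

```text
time_s: 21.02
position: [497.1, 270.9, 151.0]
eef_rot: [-3.14, 0.001, 1.57]
contact_force: [-1.1, 1.1, 0.3]
gripper_width: 1.001
grasp_force: 0.0
```

Call:
send_rows(
  increments=[
    [0,0,-1,0,0,0],
    [0,0,-1,0,0,0],
    [0,0,-1,0,0,0],
    [0,0,-1,0,0,0],
    [-0.3,0,-0.6,0,0,0],
    [-0.7,0.2,-0.3,0,0,0],
    [-0.9,0.2,0,0,0,0],
    [-0.9,0.2,0,0,0,0],
  ],
)

```text
time_s: 21.68
position: [512.7, 200.8, 275.2]
eef_rot: [3.14, -0.001, 1.571]
contact_force: [0.2, -0.9, 0.3]
gripper_width: 1.0
grasp_force: 0.0
```

Call:
send_rows(
  increments=[
    [-0.9,0.2,0,0,0,0],
    [-0.9,0.2,0,0,0,0],
    [-0.9,0.2,0,0,0,0],
    [-0.9,0.2,0,0,0,0],
    [-0.9,0.2,0,0,0,0],
    [-0.7,0.2,0,0,0,0],
    [-0.5,0.2,0,0,0,0],
    [-0.3,0.1,0,0,0,0],
  ],
)

```text
time_s: 22.35
position: [550.3, 49.5, 274.6]
eef_rot: [3.141, 0.0, 1.568]
contact_force: [0.0, 0.6, -0.4]
gripper_width: 1.004
grasp_force: 0.0
```

Call:
send_rows(
  increments=[
    [-0.2,0,0,0,0,0],
    [0,0,0,0,0,0],
    [0,0,0,0,0,0],
    [0,0,0,0,0,0],
    [0,0,0,0,0,0],
    [0,0,0,0,0,0],
    [0,0,0,0,0,0],
    [0,0,0,0,0,0],
  ],
)

```text
time_s: 23.02
position: [549.9, 46.5, 273.9]
eef_rot: [3.142, 0.0, 1.571]
contact_force: [-0.5, 1.0, -0.7]
gripper_width: 1.0
grasp_force: 0.0
```

Run:
```python
from h import *
s=robot.observe(); im=robot.snapshot('wrist'); print(s['position'])
C=cam('wrist',s)
P=[[555+22*np.cos(a),17+22*np.sin(a),95] for a in np.linspace(0,6.28,12)]
for p in proj(C,P): cv2.circle(im,tuple(int(v) for v in p.round()),1,(255,255,0),-1)
sc=robot.snapshot('side')
big=cv2.resize(sc[250:410,230:360],(390,480),interpolation=2)
cv2.imwrite('pics/w3.png',np.hstack([im[:,120:520],big])[:,:,::-1])
```

```text
[549.93326197  46.52507844 273.91574896]
```

View pics/w3.png

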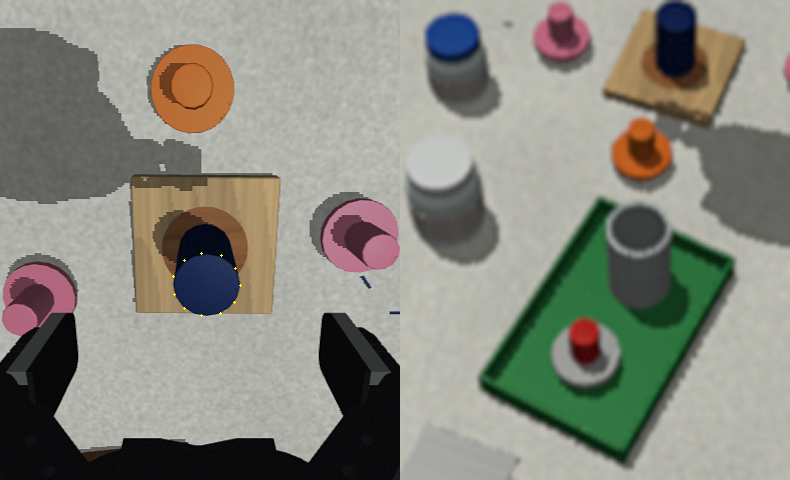

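The block stands at (555,16.5), matching the overlay at left (206,285). The sleeve and cap stand upright in the tray. Next I'll grasp the block.

Call:
send_rows(
  increments=[
    [-0.3,0.1,0,0,0,0],
    [-0.4,0.1,0,0,0,0],
    [-0.3,0,0,0,0,0],
    [-0.2,0,0.2,0,0,0],
    [0,0,0.4,0,0,0],
    [0,0,0.6,0,0,0],
    [0,0,0.3,0,0,0],
    [0,0,0.1,0,0,0],
  ],
)

```text
time_s: 23.78
position: [554.3, 16.4, 232.1]
eef_rot: [-3.139, 0.001, 1.57]
contact_force: [0.2, 0.1, 0.3]
gripper_width: 0.998
grasp_force: 0.0
```

Call:
send_rows(
  increments=[
    [0,0,0,0,0,0],
    [0,0,0,0,0,0],
    [0,0,0,0,0,0],
    [0,0,0,0,0,0],
    [0,0,0,0,0,0],
    [0,0,0,0,0,0],
    [0,0,0,0,0,0],
    [0,0,0,0,0,0],
  ],
)

```text
time_s: 24.45
position: [555.0, 16.3, 234.0]
eef_rot: [3.141, 0.0, 1.57]
contact_force: [0.0, -0.8, 0.4]
gripper_width: 1.0
grasp_force: 0.0
```

Centred. Down 106 mm, then close.

Call:
send_rows(
  increments=[
    [0,0,0.4,0,0,0],
    [0,0,0.6,0,0,0],
    [0,0,0.8,0,0,0],
    [0,0,0.8,0,0,0],
    [0,0,0.7,0,0,0],
    [0,0,0.5,0,0,0],
    [0,0,0.3,0,0,0],
    [0,0,0.1,0,0,0],
  ],
)

```text
time_s: 25.12
position: [554.5, 16.2, 127.7]
eef_rot: [-3.14, 0.0, 1.57]
contact_force: [0.3, -1.0, 0.5]
gripper_width: 0.999
grasp_force: 0.0
```

Call:
send_rows(
  increments=[
    [0,0,0,0,0,0],
    [0,0,0,0,0,0],
    [0,0,0,0,0,0],
    [0,0,0,0,0,0],
    [0,0,0,0,0,0],
    [0,0,0,0,0,0],
    [0,0,0,0,0,0],
    [0,0,0,0,0,0],
  ],
  gripper=0,
)

```text
time_s: 25.78
position: [555.3, 16.3, 129.9]
eef_rot: [3.14, -0.0, 1.57]
contact_force: [-1.9, -0.4, 8.6]
gripper_width: 0.499
grasp_force: 59.8
```

Call:
send_rows(
  increments=[
    [0,0,-0.1,0,0,0],
    [0,0,-0.3,0,0,0],
    [0,0,-0.5,0,0,0],
    [0,0,-0.6,0,0,0],
    [0,0,-0.6,0,0,0],
    [0,0,-0.5,0,0,0],
    [0,0,-0.3,0,0,0],
    [0,0,-0.1,0,0,0],
  ],
)

```text
time_s: 26.45
position: [555.4, 16.3, 205.6]
eef_rot: [3.14, -0.0, 1.57]
contact_force: [-0.4, 0.7, -2.3]
gripper_width: 0.498
grasp_force: 60.9
```

Call:
send_rows(
  increments=[
    [-0.3,-0.1,0,0,0,0],
    [-0.6,-0.1,0,0,0,0],
    [-0.8,-0.2,0,0,0,0],
    [-0.9,-0.2,0,0,0,0],
    [-0.9,-0.2,0,0,0,0],
    [-0.9,-0.2,0,0,0,0],
    [-0.9,-0.2,0,0,0,0],
    [-0.9,-0.2,0,0,0,0],
  ],
)

```text
time_s: 27.12
position: [518.8, -140.2, 203.2]
eef_rot: [-3.14, 0.0, 1.57]
contact_force: [0.2, -0.2, -0.2]
gripper_width: 0.503
grasp_force: 60.9
```

Call:
send_rows(
  increments=[
    [-0.9,-0.2,0,0,0,0],
    [-0.9,-0.2,0,0,0,0],
    [-0.8,-0.2,0,0,0,0],
    [-0.7,-0.2,0,0,0,0],
    [-0.5,-0.2,0,0,0,0],
    [-0.4,-0.1,0,0,0,0],
    [-0.2,0,0,0,0,0],
    [0,0,0,0,0,0],
  ],
)

```text
time_s: 27.78
position: [492.0, -249.6, 203.6]
eef_rot: [-3.141, 0.0, 1.569]
contact_force: [-1.7, -0.3, -1.2]
gripper_width: 0.5
grasp_force: 60.9
```

Call:
send_rows(
  increments=[
    [0,0,0,0,0,0],
    [0,0,0,0,0,0],
    [0,0,0,0,0,0],
    [0,0,0,0,0,0],
    [0,0,0,0,0,0],
    [0,0,0,0,0,0],
    [0,0,0,0,0,0],
    [0,0,0,0,0,0],
  ],
)

```text
time_s: 28.45
position: [492.3, -248.6, 203.9]
eef_rot: [3.142, 0.0, 1.57]
contact_force: [0.7, -1.0, -1.2]
gripper_width: 0.503
grasp_force: 60.9
```

Call:
send_rows(
  increments=[
    [-0.04,-0.06,0.3,0,0,0],
    [0,0,0.4,0,0,0],
    [0,0,0.5,0,0,0],
    [0,0,0.5,0,0,0],
    [0,0,0.4,0,0,0],
    [0,0,0.3,0,0,0],
    [0,0,0.15,0,0,0],
    [0,0,0,0,0,0],
  ],
)

```text
time_s: 29.12
position: [490.5, -249.6, 139.2]
eef_rot: [-3.14, -0.0, 1.57]
contact_force: [0.0, -0.1, -2.1]
gripper_width: 0.501
grasp_force: 60.9
```

Call:
send_rows(
  increments=[
    [0,0,0,0,0,0],
    [0,0,0,0,0,0],
    [0,0,0,0,0,0],
    [0,0,0,0,0,0],
    [0,0,0,0,0,0],
    [0,0,0,0,0,0],
    [0,0,0,0,0,0],
    [0,0,0,0,0,0],
  ],
)

```text
time_s: 29.78
position: [490.8, -249.7, 140.2]
eef_rot: [3.142, 0.0, 1.57]
contact_force: [1.2, -0.3, -0.7]
gripper_width: 0.5
grasp_force: 60.9
```

Run:
```python
from h import *
s=robot.observe(); im=robot.snapshot('wrist'); sc=robot.snapshot('scene'); print(s['position'])
a=cv2.resize(im,(480,360)); b=cv2.resize(sc[270:360,190:290],(400,360),interpolation=2)[:,:320]
cv2.imwrite('pics/w4.png',np.hstack([a,b])[:,:,::-1])
```

```text
[ 490.81906619 -249.67100872  140.21319692]
```

View pics/w4.png

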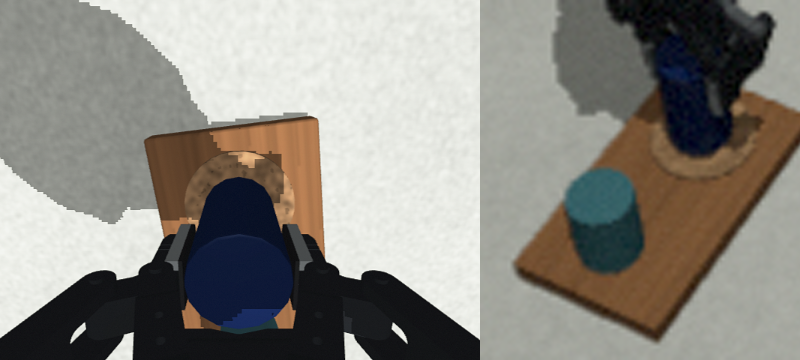

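The block hovers centred over the cork (right panel, ellipse centre ≈ (703,145)), and the old block at (605,220) is clear. I'll lower the last 4 mm slowly.

Call:
send_rows(
  increments=[
    [0,0,0.03,0,0,0],
    [0,0,0.03,0,0,0],
    [0,0,0.03,0,0,0],
    [0,0,0.03,0,0,0],
    [0,0,0.03,0,0,0],
    [0,0,0.02,0,0,0],
    [0,0,0,0,0,0],
    [0,0,0,0,0,0],
  ],
)

```text
time_s: 30.55
position: [490.8, -249.7, 136.0]
eef_rot: [3.142, 0.0, 1.57]
contact_force: [-0.9, 1.2, 1.7]
gripper_width: 0.498
grasp_force: 61.2
```

Call:
send_rows(
  increments=[
    [0,0,0.02,0,0,0],
    [0,0,0,0,0,0],
    [0,0,0,0,0,0],
    [0,0,0,0,0,0],
    [0,0,0,0,0,0],
    [0,0,0,0,0,0],
    [0,0,0,0,0,0],
    [0,0,0,0,0,0],
  ],
)

```text
time_s: 31.22
position: [490.8, -249.8, 135.9]
eef_rot: [3.141, -0.0, 1.57]
contact_force: [-4.8, 2.3, 12.0]
gripper_width: 0.502
grasp_force: 62.4
```

Call:
send_rows(
  increments=[
    [0,0,0,0,0,0],
    [0,0,0,0,0,0],
    [0,0,0,0,0,0],
    [0,0,0,0,0,0],
    [0,0,0,0,0,0],
    [0,0,-0.1,0,0,0],
    [0,0,-0.3,0,0,0],
    [0,0,-0.5,0,0,0],
  ],
  gripper=1,
)

```text
time_s: 31.88
position: [490.4, -249.6, 158.0]
eef_rot: [-3.14, -0.0, 1.57]
contact_force: [-0.1, 0.6, -0.3]
gripper_width: 0.995
grasp_force: 0.0
```

Call:
send_rows(
  increments=[
    [0,0,-0.7,0,0,0],
    [0,0,-1,0,0,0],
    [0,0,-1,0,0,0],
    [0,0,-1,0,0,0],
    [0,0,-1,0,0,0],
    [0,0,-0.6,0,0,0],
    [0,0,-0.3,0,0,0],
    [0,0,0,0,0,0],
  ],
)

```text
time_s: 32.55
position: [491.1, -249.9, 300.0]
eef_rot: [3.139, 0.001, 1.57]
contact_force: [0.6, 0.5, -0.7]
gripper_width: 0.997
grasp_force: 0.0
```

Call:
send_rows(
  increments=[
    [0.3,0,0,0,0,0],
    [0.6,0,0,0,0,0],
    [0.8,0,0,0,0,0],
    [0.8,0,0,0,0,0],
    [0.8,0,0,0,0,0],
    [0.6,0,0,0,0,0],
    [0.3,0,0,0,0,0],
    [0,0,0,0,0,0],
  ],
)

```text
time_s: 33.22
position: [490.7, -142.8, 297.1]
eef_rot: [-3.14, -0.001, 1.573]
contact_force: [0.3, -0.8, -0.5]
gripper_width: 1.001
grasp_force: 0.0
```

Run:
```python
from h import *
sc=robot.snapshot('scene'); sd=robot.snapshot('side')
a=cv2.resize(sc[160:370,180:440],(495,400),interpolation=2); b=cv2.resize(sd[170:410,230:390],(267,400),interpolation=2)
cv2.imwrite('pics/end.png',np.hstack([a,b])[:,:,::-1])
```

```text
(no output)
```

View pics/end.png

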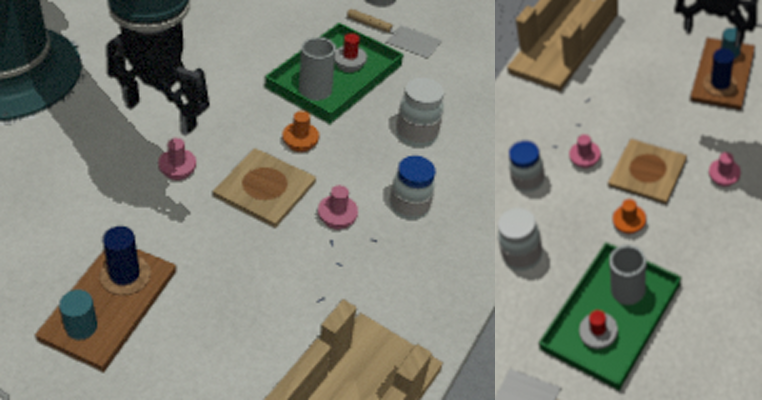

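The block stands on the cork disc (left panel (122,260)), the sleeve (317,70) and cap (350,50) stand in the tray, and the other things in view are where they were.

```bash
python3 -c "
from bench import robot
print(robot.sign_off())"
```

```text
the job is handed in; nothing more can be done
None
```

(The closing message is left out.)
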